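# Switch off the test kiln at its guarded heat dial

## Task

Switch off the test kiln at the grey sloping control desk: slide the clear guard fully aside by its yellow handle, turn the black heat dial anticlockwise until it is hard against its off stop, then slide the guard fully back over the dial and let go. Leave the pottery and painting things standing where they are.

Things in the scene. Friction and masses are not known exactly. Their poses are not given: they have to be found in the camera images.
- desk: Grey wedge-shaped control desk, fixed, 250 mm deep (x), 360 mm wide (y). Origin: centre of its underside, on the table. x points from the low front edge (30 mm high, x = -120 mm), facing the robot's right (-y) side, to the high back (151 mm: slope ends at x = 90, flat ledge to x = 130). The panel rises at 30 degrees along desk x; its outward normal is desk z tipped 30 degrees towards desk -x.
- dial (a joint): Heat dial angle in rad: 0 = off, hard against its stop (white pointer at the red mark, 7 o'clock seen from the low front edge); grows clockwise as seen looking down on the panel, to 4.71 at full heat. It turns stiffly (about 0.1 N m) and stays where it is left.
- dial_grip (a point): TCP grip point on the dial's axis (panel normal, = point z), 42 mm above the panel; turns with the dial. Black bar 64 mm long (point x; +x end has the white pointer), 16 mm thick (point y), 12 to 50 mm above the panel, on a flat disc 70 mm wide. The axis stands at mid slope, 70 mm to the desk's -y side of its middle.
- guard (a joint): Position of the clear guard in m: 0 = fully over the dial, against its closed stop; 0.14 = fully aside, against its open stop. It slides along the desk's +y as it grows, parallel to the panel, with about 1.5 N friction, and stays where it is left. While it covers the dial the dial cannot be gripped.
- guard_handle (a point): TCP grip point of the yellow handle on the clear guard, 84 mm above the panel; over the dial's axis at guard = 0. Ridge 64 mm long (point x, up the slope), 14 mm thick (point y, sliding direction), 60 to 94 mm above the panel; point z = panel normal. Guard: bridge 128 mm (x) by 100 mm (y), roof 56 to 60 mm above the panel, 4 mm walls at x = +-62 mm, open at its y ends.
- vase_blue: Loose vase, white with blue, 140 mm high, 84 mm wide. Origin: centre of its foot. Leave alone.
- vase_black: Loose vase, white with black, 133 mm high, 80 mm wide. Origin: centre of its foot. Leave alone.
- dish: Loose white dish with a blue ring, 116 mm wide, 26 mm high. Origin: centre of its foot. Leave alone.
- palette: Loose white ceramic palette with paint spots, 75 x 110 x 12 mm. Origin: centre of its underside. Leave alone.
- brush_pot: Loose white pot, 76 mm wide, 90 mm high, brushes standing up to about 265 mm. Origin: centre of its underside. Leave alone.
- bowl: Loose pale blue-green bowl, 120 mm wide, 60 mm high. Origin: centre of its foot. Leave alone.
- biscuit_vase: Loose unpainted vase, 105 mm high, 63 mm wide. Origin: centre of its foot. Leave alone.

How it is judged (in metres and radians):
On the way, in this order (a step that is already met when the one before it is completed fails the run):
1. the guard is slid aside (0.10 m or more along its track) (value of joint guard above 0.1 m), for 0.1 s.
2. the dial is turned back to its off stop (within 0.03 rad) (value of joint dial below 0.03 rad), for 0.2 s.
3. the guard is slid back over the dial (within 5 mm of its closed stop) (value of joint guard below 0.005 m), for 0.2 s.
At the end, for the whole second after the job is handed in: The dial is at its off stop (within 0.03 rad), the guard is back over it within 5 mm of its closed stop and at rest (value of joint dial below 0.03 rad and value of joint guard below 0.005 m and velocity of joint guard between -0.01 and 0.01 m/s); the robot touches nothing.
It fails at once if a loose pottery or painting thing is moved more than 30 mm or tipped more than 0.35 rad (distance of any of vase_blue, vase_black, dish, palette, brush_pot, bowl, biscuit_vase from where it was at the start of the episode above 0.03 m or angle between any of vase_blue, vase_black, dish, palette, brush_pot, bowl, biscuit_vase's own z axis and vertical above 0.35 rad).
It also fails if it takes over 72 s, if anything falls off the work surface, if the arm or the gripper's body presses on something with over 40 N, if the wrist force passes 120 N, or if a joint passes its speed limit or range.

## Robot

A 6-joint arm with a two-finger parallel gripper is mounted at the origin on the work surface. World frame = base frame: x ahead of the robot, y to its left, z up, the work surface at z = 0. Lengths are in mm, angles in rad, forces in N, time in s.
With the tool pointing down it reaches from about 350 to 975 mm from the base axis. Payload 7.1 kg.
Tool frame: the origin (TCP) lies between the finger pads, 19 mm behind the fingertips; this is the grasp point; z points along the fingers, y is the line along which they close (so a half turn about z gives the same grasp; the last joint's range is limited). The gripper opens to 88 mm and grips with 3 to 60 N. Pads are 20 mm wide; open, the fingers measure 115 mm over their backs; the gripper's body (75 mm by 178 mm) begins 61 mm behind the grasp point.
Start: joints at [1.316, 0.423, 1.63, -0, 1.089, -0.019], TCP at [145.982, 607.696, 241.375] pointing down, gripper open.
Joint ranges: [-3, 3], [-0.9, 2.11], [0.09, 2.58], [-1.31, 4.45], [0.11, 2.69], [-2.54, 2.54]. Speed limits (rad/s): [2.39, 2.39, 3.01, 3.14, 3.14, 3.14].

## Interface

Orientations are given as a rotation vector (axis times angle).
In Python, from workcell import get_obs, get_image, camera_params, close_job gives the robot as it stands.
- The arm moves only by the shell command python3 -m creep 'ROWS' [OPENING]. ROWS is a JSON object of lists of equal length, an entry for each row: "delta_pos": the shift along the tool's x, y, z in m, a list of three; "twist": the turn, a rotation vector about the tool's x, y, z in degrees, a list of three. A call has 1 to 20 rows; each row shifts and turns the commanded pose from where the row before left it, along the tool's axes as they then stand; what a row does not reach is not made up. A row lasts 1/12 s, in which the tool goes at most 41.7 mm and 7.16 degrees, less where a joint would pass 70% of its speed; a pose out of reach is approached as far as the arm can. A call with a gripper value outside its range is refused whole. OPENING is the opening, from 0 (shut) to 1 (fully open), set as the call begins (- or left out, the last holds). The fingers move at their own pace and stop on an object; the grip force is fixed at half the most. Time passes only in rows, so rows that do not move let the fingers close. It gives the time, the measured TCP pose, the force, the opening and the grip force at its end, in the units of the state.
- get_obs(): the state, without advancing time (a new reading comes with each control period).
- get_image(name): name is "scene" or "top"; returns (picture, depth): 400x640x3 uint8, red, green, blue; 400x640 float32, mm along the optical axis (not along the pixel's ray), 0 where there is no reading.
- camera_params(name): a dict with "camera_matrix" (3x3 intrinsics, pixels), "k1" (the pictures are not rectified: a ray, as slopes to the right and down, at radius r is drawn at 1 + k1 r^2 times it, then the intrinsics apply), "extrinsics" (4x4, takes a point from camera to world coordinates). Camera axes: x right, y down, z forward; pixel columns grow to the right and rows downward; lengths in mm; the calibration is good to about 2 mm. A picture is of the moment at which its call begins. camera_params takes no time and is no camera call.
- close_job(): hands the job in; it is judged then, once.
The state is a dict: "t": time; "qpos": joint angles; "qvel": joint speeds; "joint_torque": joint torques, N m; "ee_pos": TCP position; "orientation": TCP orientation; "ft_force": force on the tool from outside, world axes, zero at the start; "moment": the same for the moment, N m; "width": finger opening in mm; "grasp_force": force on a finger pad.
Only numpy, scipy, OpenCV 4.12 (cv2) and the standard library are available. Lean on these libraries where they do the work, as an engineer would, in place of code of your own. Each camera call takes 0.05 s, during which the arm holds its last target. There are 200 camera calls.

## Working session

There is one attempt and no reset: what is moved stays moved. The work goes in short steps, Python scripts to look and compute and a shell command to move; the robot and the scene stay as the last step left them, time stands still between calls to the robot, and variables do not carry over. Pictures are saved under pics/ and viewed, at most 10 in all, crops included, and the job is handed in when it is done.

```bash
mkdir -p pics; ls
python3 - <<'E'
from workcell import *
import cv2,numpy as np
print(get_obs())
for n in("scene","top"):
    p,d=get_image(n);cv2.imwrite(f"pics/{n}0.png",p[:,:,::-1]);np.savez(f"{n}0.npz",p=p,d=d)
    print(camera_params(n))
E
```

```text
pics
{'t': 0.0, 'qpos': array([ 1.31599203e+00,  4.23857049e-01,  1.63066604e+00, -3.22092106e-05,
        1.08858876e+00, -1.89791556e-02]), 'qvel': array([-0.00062627,  0.00098151, -0.00027813, -0.00033494, -0.00319936,
       -0.000562  ]), 'joint_torque': array([-2.25771299e-03, -5.44612026e+01, -2.73671168e+01,  6.42524217e-02,
        2.27980746e-02, -9.63761227e-05]), 'ee_pos': array([145.8689557 , 607.20994343, 240.60096594]), 'orientation': array([-3.69530989e-01, -3.11960264e+00,  2.36999330e-03]), 'ft_force': array([ 0.09146773, -0.05566267,  0.65829397]), 'moment': array([3.56603007e-02, 2.72389017e-05, 6.09941054e-02]), 'grasp_force': 0.0, 'width': 87.56612629212555}
{'camera_matrix': array([[473.23986137,   0.        , 322.43060563],
       [  0.        , 473.23986137, 192.6016663 ],
       [  0.        ,   0.        ,   1.        ]]), 'k1': -0.1074613093247315, 'extrinsics': array([[-6.71420278e-02,  6.26809637e-01, -7.76274196e-01,
         1.60259954e+03],
       [ 9.97555129e-01,  2.70576050e-02, -6.44332981e-02,
         1.01865443e+02],
       [-1.93832916e-02, -7.78702488e-01, -6.27093871e-01,
         9.65989668e+02],
       [ 0.00000000e+00,  0.00000000e+00,  0.00000000e+00,
         1.00000000e+00]])}
{'camera_matrix': array([[403.11189822,   0.        , 314.44974819],
       [  0.        , 403.11189822, 200.32569597],
       [  0.        ,   0.        ,   1.        ]]), 'k1': -0.09968895685541551, 'extrinsics': array([[-1.03731180e-02, -9.97186013e-01,  7.42458975e-02,
         4.98799684e+02],
       [-9.99551833e-01,  1.24255147e-02,  2.72349102e-02,
         2.10355798e+00],
       [-2.80808150e-02, -7.39301120e-02, -9.96867998e-01,
         1.12596772e+03],
       [ 0.00000000e+00,  0.00000000e+00,  0.00000000e+00,
         1.00000000e+00]])}
```

View pics/scene0.png

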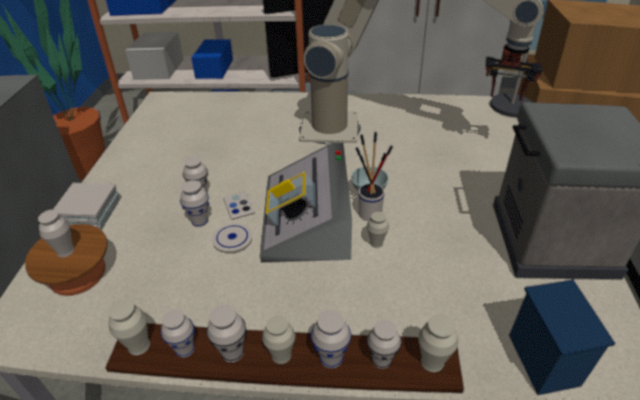

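View pics/top0.png

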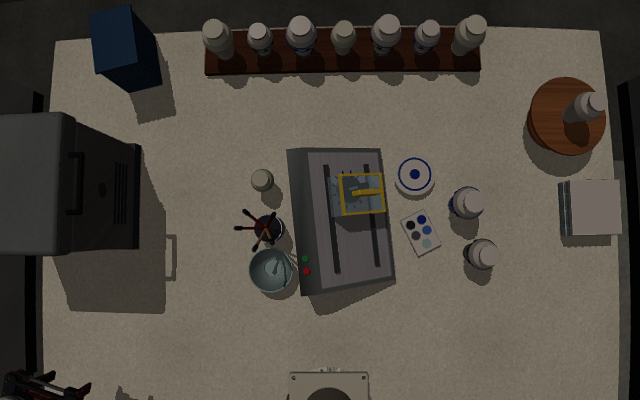

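The scene picture shows the desk at (305,205) with its low edge to the robot's right. In the top picture the guard is at about (360,193), with its yellow handle at (367,192), over the dial at the far end. The pot, bowl and biscuit vase stand behind the high back at columns 240–300.

```bash
cat > h.py <<'E'
import numpy as np,cv2
from workcell import *
from scipy.optimize import minimize
from scipy.spatial.transform import Rotation as R
def cloud(n,d):
    c=camera_params(n);K=c["camera_matrix"];k=c["k1"];E=c["extrinsics"]
    v,u=np.mgrid[:400,:640].astype(np.float32)
    # opencv undistortion, model 1+k1 r^2
    n_=cv2.undistortPoints(np.stack([u.ravel(),v.ravel()],1)[:,None],K,np.array([k,0,0,0,0.]))[:,0].reshape(400,640,2)
    P=np.dstack([n_*d[...,None],d]);return P@E[:3,:3].T+E[:3,3]
def proj(n,X):
    c=camera_params(n);Ei=np.linalg.inv(c["extrinsics"])
    return cv2.projectPoints(np.atleast_2d(X)@Ei[:3,:3].T+Ei[:3,3],np.zeros(3),np.zeros(3),c["camera_matrix"],np.array([c["k1"],0,0,0,0.]))[0][:,0]
E
python3 - <<'E'
from h import *
for n in("top","scene"):
    f=np.load(n+"0.npz");p,d=f["p"],f["d"];W=cloud(n,d)
    m=(d>0)&(np.abs(W[...,2])<400)
    hsv=cv2.cvtColor(p,cv2.COLOR_RGB2HSV)
    y=m&(hsv[...,0]>18)&(hsv[...,0]<34)&(hsv[...,1]>150)&(hsv[...,2]>90)&(W[...,0]>300)&(W[...,0]<800)&(abs(W[...,1])<250)
    print(n,"yellow",y.sum(),W[y].min(0),W[y].max(0))
    top=y&(W[...,2]>W[y][:,2].max()-25);print("high yellow",top.sum(),np.median(W[top],0),W[top].min(0),W[top].max(0))
    if n=="top":
        reg=m&(W[...,0]>230)&(W[...,0]<720)&(W[...,1]>-165)&(W[...,1]<190)
        Q=W[reg];Q=Q
        bad=(Q[:,0]>300)&(Q[:,1]>100)  # pots
        def model(q,v):
            c,s=np.cos(v[2]),np.sin(v[2]);a=q[:,0]-v[0];b=q[:,1]-v[1]
            X=c*a+s*b;Y=-s*a+c*b
            h=np.where(X<90,30+(X+120)*np.tan(np.pi/6),151.)
            return np.where((abs(Y)<180)&(X>-120)&(X<130),h,0),X,Y
        def cost(v):
            h,X,Y=model(Q,v);e=Q[:,2]-h
            return np.minimum(abs(e),25).mean()
        best=None
        for x0 in(440,480,520):
          for yaw in(1.5,1.6,1.7,1.8):
            r=minimize(cost,[x0,0,yaw],method="Nelder-Mead",options=dict(xatol=.01,fatol=1e-4,initial_simplex=np.array([[x0,0,yaw],[x0+30,0,yaw],[x0,30,yaw],[x0,0,yaw+.1]])))
            if best is None or r.fun<best.fun:best=r
        print(best.x,best.fun)
        h,X,Y=model(Q,best.x);s=(abs(Y)<170)&(X>-110)&(X<80)&(abs(Q[:,2]-h)<12)
        A=np.c_[Q[s][:,:2],np.ones(s.sum())];co=np.linalg.lstsq(A,Q[s][:,2],rcond=None)[0]
        print("plane",co,"slope deg",np.degrees(np.arctan(np.hypot(*co[:2]))),"uphill az",np.arctan2(co[1],co[0]),"res",np.std(Q[s][:,2]-h[s]),np.mean(Q[s][:,2]-h[s]))
        v=best.x
c,s=np.cos(v[2]),np.sin(v[2]);Rd=R.from_euler("z",v[2]).as_matrix()
Rp=Rd@R.from_euler("y",-30,degrees=True).as_matrix()
o=np.array([v[0],v[1],0])
mid=o+Rd@np.array([-15,-70,30+105*np.tan(np.pi/6)])
print("dial panel pt",mid,"handle",mid+84*Rp[:,2],"grip",mid+42*Rp[:,2]);print(Rp)
np.savez("desk.npz",o=o,Rp=Rp,mid=mid)
img=np.load("top0.npz")["p"].copy();img=cv2.resize(img,None,fx=3,fy=3,interpolation=cv2.INTER_CUBIC)
for X in([32,0,94],[-32,0,94],[0,0,84],[64,50,60],[-64,-50,60],[64,-50,60],[-64,50,60],[125,250,0],[-121,250,0],[-121,-110,0],[125,-110,0]):
    u=proj("top",mid+Rp@np.array(X,float))[0]*3;cv2.circle(img,tuple(int(a) for a in u),4,(255,0,255),1)
cv2.imwrite("pics/top_fit.png",img[380:920,700:1340,::-1])
E
```

```text
top yellow 538 [ 534.0329912  -147.09699903   77.05327057] [647.41301297 -28.43826421 191.09081586]
high yellow 258 [588.08070487 -40.59382949 174.28263387] [ 534.0329912  -119.01443524  166.12848028] [632.69652053 -28.43826421 191.09081586]
[532.9745858  -48.44174783   1.66595623] 6.2846041682187925
plane [-5.46201373e-02  5.71437713e-01  1.57250742e+02] slope deg 29.857641527758506 uphill az 1.6660905311126515 res 2.919877915595231 1.1818504417100406
scene yellow 422 [ 440.48476602 -164.02786745   38.37919274] [643.19198571 -27.69450657 188.97506584]
high yellow 194 [594.5305325  -75.16721347 174.9066795 ] [ 536.31985041 -117.9222832   164.10307193] [637.29430962 -27.69450657 188.97506584]
dial panel pt [604.08313088 -56.72273912  90.62177826] handle [608.07381752 -98.53271903 163.36791218] grip [606.0784742  -77.62772907 126.99484522]
[[-0.08228657 -0.99547571  0.04750817]
 [ 0.86210726 -0.09501635 -0.49773786]
 [ 0.5         0.          0.8660254 ]]
```

View pics/top_fit.png

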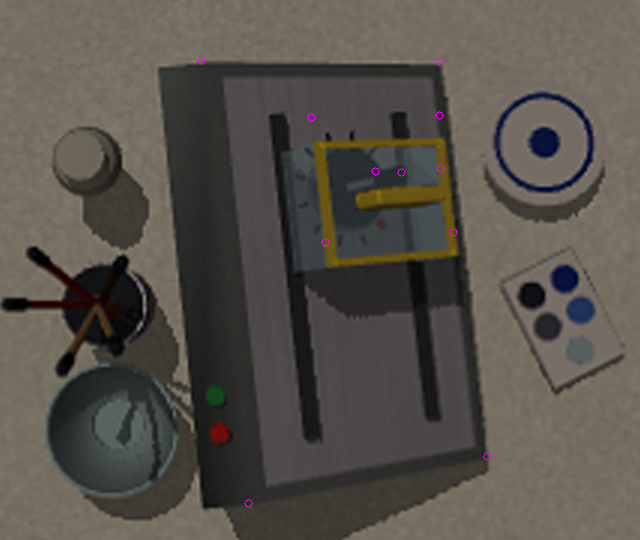

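The overlay is about 5 mm off at the desk corners. The true corners in the crop are roughly (438,66), (488,461), (160,68) and (203,507). The guard also looks about 15–20 mm open. I'll refit from the corners and measure the handle and dial.

Run:
```python
from h import *
from scipy.optimize import least_squares
px=(np.array([[438,66],[488,461],[160,68],[203,507]])+[700,380]-1)/3
D=np.array([[-120,-180,30],[-120,180,30],[130,-180,151],[130,180,151.]])
def T(v,P): return R.from_euler("z",v[2]).apply(P)+[v[0],v[1],0]
r=least_squares(lambda v:(proj("top",T(v,D))-px).ravel(),[533,-48,1.666],x_scale=[1,1,.01])
v=r.x;print(v,r.fun.round(2))
Rp=(R.from_euler("z",v[2])*R.from_euler("y",-30,degrees=True)).as_matrix()
mid=T(v,np.array([[-15,-70,30+105*np.tan(np.pi/6)]]))[0]
np.savez("desk.npz",o=[v[0],v[1],0],Rp=Rp,mid=mid)
print("mid",mid,"grip",mid+42*Rp[:,2],"handle0",mid+84*Rp[:,2]);print(Rp)
for n in("top","scene"):
    f=np.load(n+"0.npz");p,d=f["p"],f["d"];W=cloud(n,d)
    hsv=cv2.cvtColor(p,cv2.COLOR_RGB2HSV)
    L=(W-mid)@Rp
    y=(d>0)&(hsv[...,0]>18)&(hsv[...,0]<34)&(hsv[...,1]>130)&(hsv[...,2]>70)&(abs(L[...,0])<90)&(abs(L[...,1])<90)
    hi=y&(L[...,2]>82);lo=y&(L[...,2]>48)&(L[...,2]<66)
    for k,a in(("ridge",hi),("frame",lo)):
        q=L[a];print(n,k,a.sum(),"med",np.median(q,0).round(1),"lo",np.percentile(q,3,0).round(1),"hi",np.percentile(q,97,0).round(1))
    pl=(d>0)&(abs(L[...,0])<80)&(L[...,1]>90)&(L[...,1]<200);print("panel z med",np.median(L[pl][:,2]))
def draw(n,fx,g,crop,out):
    img=cv2.resize(np.load(n+"0.npz")["p"],None,fx=fx,fy=fx,interpolation=cv2.INTER_CUBIC)
    def poly(P,c,closed=True):
        u=(proj(n,P)*fx+fx/2).astype(int);cv2.polylines(img,[u[:,None]],closed,c,1)
    poly(T(v,D[[0,1,3,2]]),(255,0,255))
    t=np.linspace(0,6.28,40);poly(mid+np.c_[35*np.cos(t),35*np.sin(t),12+0*t]@Rp.T,(0,255,0))
    for z,a,b in((94,32,7),(60,64,50)):
        poly(mid+(np.array([[a,b,z],[-a,b,z],[-a,-b,z],[a,-b,z]])+[0,g,0.])@Rp.T,(0,255,255))
    a,b,c,e=crop;cv2.imwrite(out,img[a:b,c:e,::-1])
draw("top",5,0,(660,1240,1150,1950),"pics/fit2.png")
draw("scene",5,0,(700,1300,1250,1850),"pics/fit2s.png")
```

```text
[532.17670939 -47.8865266    1.66371715] [ 1.25 -0.3  -0.21 -0.6  -0.67 -0.18 -0.26  0.95]
mid [603.26653444 -56.32671464  90.62177826] grip [605.21506488 -77.23611992 126.99484522] handle0 [607.16359531 -98.1455252  163.36791218]
[[-0.08035604 -0.99568597  0.04639358]
 [ 0.86228934 -0.09278716 -0.49784298]
 [ 0.5         0.          0.8660254 ]]
top ridge 123 med [ 5.7 17.7 93.3] lo [-27.5  11.9  87.3] hi [32.6 23.3 96.5]
top frame 468 med [12.4 18.6 61.9] lo [-62.7 -31.1  58.7] hi [64.5 67.  64.8]
panel z med 1.2267764686860927
scene ridge 129 med [ 7.4 11.9 91.2] lo [-25.3   6.9  83. ] hi [34.  21.3 96.1]
scene frame 250 med [16.9 -7.1 62.7] lo [-60.1 -34.6  57.9] hi [66.2 64.4 65.5]
panel z med 2.9313025551555087
```

View pics/fit2.png

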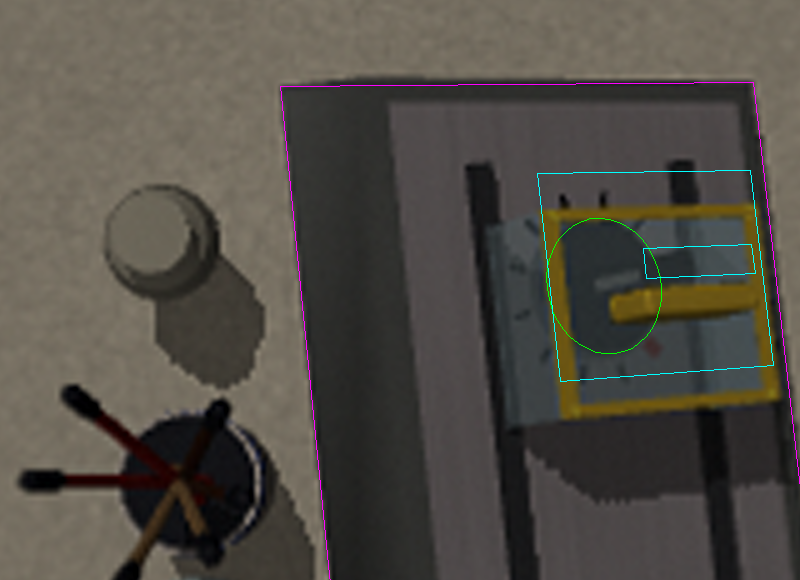

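View pics/fit2s.png

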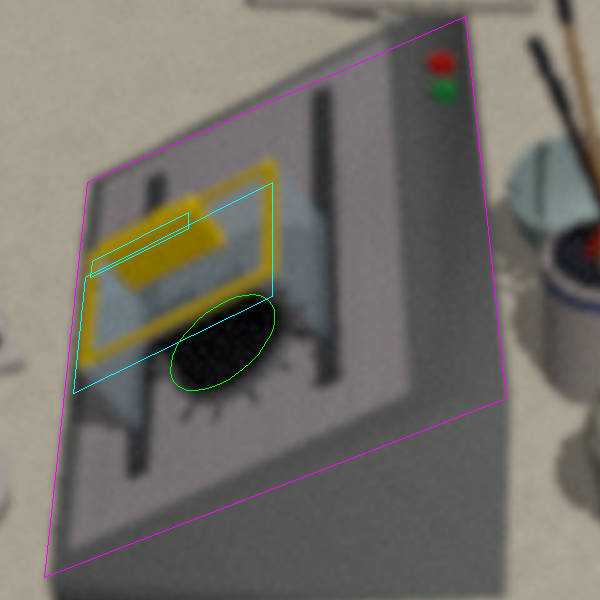

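The corner fit now matches both views: magenta lies on the desk edges and green on the dial disc. The guard starts about 17 mm open, with the ridge at (2.5, 17, 94) in the panel frame. Next I plan the pregrasp and check that the path is clear.

```bash
cat >> h.py <<'E'
D_=np.load("desk.npz");Rp=D_["Rp"];mid=D_["mid"]
def pan():
    o=get_obs();M=R.from_rotvec(o["orientation"]).as_matrix()
    return o,M,(o["ee_pos"]-mid)@Rp
def goto(L,ang=0,flip=1):
    """tool-frame shift (mm, before turning) and twist (deg) to panel point L; tool x at ang from +-panel x"""
    o,M,_=pan()
    T=Rp@R.from_euler("z",ang).as_matrix()@np.diag([flip,-flip,-1.])
    sh=mid+Rp@np.array(L,float)-o["ee_pos"]
    rv=np.degrees(R.from_matrix(M.T@T).as_rotvec())
    print("L",L,"flip",flip,"shift tool before turn",(M.T@sh).round(1),"after turn",(T.T@sh).round(1),"twist",rv.round(2),"|",np.linalg.norm(rv).round(1))
E
python3 - <<'E'
from h import *
o,M,L=pan();print(M.round(3),L)
for f in(1,-1):goto([2.5,17,180],0,f)
t=mid+Rp@np.array([2.5,17,180.]);print("pre",t)
W=cloud("top",np.load("top0.npz")["d"]);W2=cloud("scene",np.load("scene0.npz")["d"])
a=o["ee_pos"][:2];b=t[:2]
for w in(W,W2):
  w=w.reshape(-1,3);s=((w[:,:2]-a)@(b-a))/((b-a)@(b-a));pe=np.abs((w[:,:2]-a)[:,0]*(b-a)[1]-(w[:,:2]-a)[:,1]*(b-a)[0])/np.hypot(*(b-a))
  print([ (round(k,1),int(w[(abs(s-k)<.05)&(pe<130)&(w[:,2]<900)][:,2].max(initial=0))) for k in np.arange(0.05,1.1,.1)])
E
```

```text
[[-0.972  0.234 -0.   ]
 [ 0.234  0.972 -0.001]
 [ 0.    -0.001 -1.   ]] [ 683.98970207  393.87907664 -221.62394066]
L [2.5, 17, 180] flip 1 shift tool before turn [-612.  -627.    -6.2] after turn [-681.5  376.9 -401.6] twist [-18.68  26.05  69.43] | 76.5
L [2.5, 17, 180] flip -1 shift tool before turn [-612.  -627.    -6.2] after turn [ 681.5 -376.9 -401.6] twist [ -28.45  -20.4  -105.99] | 111.6
pre [ 594.48982764 -145.36010998  247.75635095]
[(np.float64(0.0), 441), (np.float64(0.2), 6), (np.float64(0.3), 6), (np.float64(0.4), 6), (np.float64(0.5), 7), (np.float64(0.6), 63), (np.float64(0.7), 266), (np.float64(0.8), 239), (np.float64(0.9), 180), (np.float64(1.0), 191), (np.float64(1.1), 123)]
[(np.float64(0.0), 571), (np.float64(0.2), 559), (np.float64(0.3), 11), (np.float64(0.4), 10), (np.float64(0.5), 9), (np.float64(0.6), 66), (np.float64(0.7), 269), (np.float64(0.8), 240), (np.float64(0.9), 180), (np.float64(1.0), 188), (np.float64(1.1), 125)]
```

```bash
python3 -m creep '{"delta_pos":[[0,0,-0.03],[0,0,-0.03],[0,0,-0.03],[0,0,-0.03],[0,0,-0.03],[0,0,-0.03],[-0.02,-0.02,0],[-0.02,-0.02,0],[-0.02,-0.02,0],[-0.02,-0.02,0],[-0.02,-0.02,0],[-0.02,-0.02,0],[-0.02,-0.02,0],[-0.02,-0.02,0],[-0.02,-0.02,0],[-0.02,-0.02,0],[-0.02,-0.02,0],[-0.02,-0.02,0],[-0.02,-0.02,0],[-0.02,-0.02,0]],"twist":[[0,0,0],[0,0,0],[0,0,0],[0,0,0],[0,0,0],[0,0,0],[0,0,3],[0,0,0],[0,0,0],[0,0,0],[0,0,0],[0,0,0],[0,0,0],[0,0,0],[0,0,0],[0,0,0],[0,0,0],[0,0,0],[0,0,0],[0,0,0]]}' 1
python3 -c "
from h import *
print(pan()[0]['qpos']);goto([2.5,17,250],0,1)"
```

```text
t: 1.77
ee_pos: [336.3, 259.0, 421.2]
orientation: [-0.451, -3.109, 0.0]
ft_force: [0.2, -0.5, 0.1]
width: 87.9
grasp_force: 0.0
[ 6.28223705e-01 -6.95529734e-02  1.81812081e+00 -1.08800839e-05
  1.39337178e+00 -6.54635948e-01]
L [2.5, 17, 250] flip 1 shift tool before turn [-375.4 -346.9  112.8] after turn [-456.1  219.5 -133.1] twist [-17.85  26.34  66.53] | 73.7
```

```bash
python3 -m creep '{"delta_pos":[[-0.0235,-0.0217,0],[-0.0235,-0.0217,0],[-0.0235,-0.0217,0],[-0.0235,-0.0217,0],[-0.0235,-0.0217,0],[-0.0235,-0.0217,0],[-0.0235,-0.0217,0],[-0.0235,-0.0217,0],[-0.0235,-0.0217,0],[-0.0235,-0.0217,0],[-0.0235,-0.0217,0],[-0.0235,-0.0217,0],[-0.0235,-0.0217,0],[-0.0235,-0.0217,0],[-0.0235,-0.0217,0],[-0.0235,-0.0217,0],[0,0,0]],"twist":[[0,0,0],[0,0,0],[0,0,0],[0,0,0],[0,0,0],[0,0,0],[0,0,0],[0,0,0],[0,0,0],[0,0,0],[0,0,0],[0,0,0],[0,0,0],[0,0,0],[0,0,0],[0,0,0],[0,0,0]]}'
python3 -m creep '{"delta_pos":[[0,0,0],[0,0,0],[0,0,0],[0,0,0],[0,0,0],[0,0,0],[0,0,0],[0,0,0],[0,0,0],[0,0,0],[0,0,0],[0,0,0],[0,0,0],[0,0,0],[0,0,0],[0,0,0]],"twist":[[-1.19,1.756,4.435],[-1.19,1.756,4.435],[-1.19,1.756,4.435],[-1.19,1.756,4.435],[-1.19,1.756,4.435],[-1.19,1.756,4.435],[-1.19,1.756,4.435],[-1.19,1.756,4.435],[-1.19,1.756,4.435],[-1.19,1.756,4.435],[-1.19,1.756,4.435],[-1.19,1.756,4.435],[-1.19,1.756,4.435],[-1.19,1.756,4.435],[-1.19,1.756,4.435],[0,0,0]]}'
python3 -c "
from h import *
print(pan()[0]['qpos']);goto([2.5,17,130],0,1);goto([2.5,17,85.5],0,1)"
```

```text
t: 3.18
ee_pos: [599.6, -183.5, 419.9]
orientation: [-0.456, -3.108, 0.002]
ft_force: [-0.4, -0.2, 0.0]
width: 87.7
grasp_force: 0.0
t: 4.52
ee_pos: [597.2, -179.4, 420.4]
orientation: [-1.83, -1.999, -0.49]
ft_force: [0.3, 0.4, -1.0]
width: 87.9
grasp_force: 0.0
[-0.5058922   0.41319136  1.32251482  0.43176063  1.70861303 -0.60039542]
L [2.5, 17, 130] flip 1 shift tool before turn [-57.3   0.8 216.5] after turn [-56.8   0.5 216.6] twist [-0.02 -0.13 -0.26] | 0.3
L [2.5, 17, 85.5] flip 1 shift tool before turn [-57.4   0.8 261. ] after turn [-56.8   0.5 261.1] twist [-0.02 -0.13 -0.26] | 0.3
```

```bash
python3 -m creep '{"delta_pos":[[-0.0143,0,0.02],[-0.0143,0,0.02],[-0.0143,0,0.02],[-0.0143,0,0.02],[0,0,0.027],[0,0,0.027],[0,0,0.027],[0,0,0.027],[0,0,0.028],[0,0,0.0],[0,0,0]],"twist":[[0,0,-0.25],[0,0,0],[0,0,0],[0,0,0],[0,0,0],[0,0,0],[0,0,0],[0,0,0],[0,0,0],[0,0,0],[0,0,0]]}'
python3 -c "
from h import *
goto([2.5,17,85.5],0,1)
p,d=get_image('scene');cv2.imwrite('pics/s1.png',cv2.resize(p[120:280,200:400,::-1],None,fx=4,fy=3.7))"
```

```text
t: 5.43
ee_pos: [592.1, -120.0, 205.2]
orientation: [-1.819, -2.011, -0.489]
ft_force: [1.0, -0.4, 0.2]
width: 87.7
grasp_force: 0.0
L [2.5, 17, 85.5] flip 1 shift tool before turn [-0.8  0.1 44.9] after turn [-0.8  0.  44.9] twist [-0.17 -0.06  0.36] | 0.4
```

View pics/s1.png

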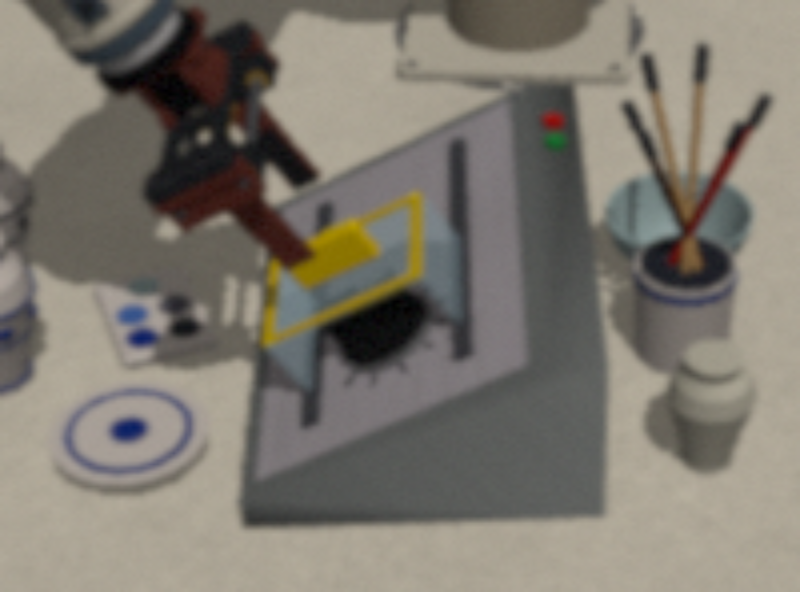

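The fingers straddle the yellow ridge at about (340,250), with nothing else near the gripper. I'll go down and close.

```bash
python3 -m creep '{"delta_pos":[[0,0,0.011],[0,0,0.011],[0,0,0.011],[0,0,0.011],[0,0,0]],"twist":[[0,0,0],[0,0,0],[0,0,0],[0,0,0],[0,0,0]]}'
python3 -m creep '{"delta_pos":[[0,0,0],[0,0,0],[0,0,0],[0,0,0],[0,0,0],[0,0,0],[0,0,0],[0,0,0]],"twist":[[0,0,0],[0,0,0],[0,0,0],[0,0,0],[0,0,0],[0,0,0],[0,0,0],[0,0,0]]}' 0
python3 -c "
from h import *
print(pan()[2]);goto([2.5,142,85.5],0,1)"
```

```text
t: 5.9
ee_pos: [589.4, -97.8, 165.4]
orientation: [-1.821, -2.007, -0.489]
ft_force: [-1.0, 0.0, -0.2]
width: 87.7
grasp_force: 0.0
t: 6.57
ee_pos: [590.8, -99.2, 167.7]
orientation: [-1.823, -2.01, -0.492]
ft_force: [0.1, -0.3, -0.4]
width: 38.3
grasp_force: 0.0
[ 2.578758   16.3458347  87.55281869]
L [2.5, 142, 85.5] flip 1 shift tool before turn [   0.5 -125.7    2. ] after turn [-1.000e-01 -1.257e+02  2.100e+00] twist [ 0.03 -0.    0.26] | 0.3
```

```bash
python3 -m creep '{"delta_pos":[[0,0,0],[0,0,0],[0,0,0],[0,0,0],[0,0,0],[0,0,0],[0,0,0],[0,0,0]],"twist":[[0,0,0],[0,0,0],[0,0,0],[0,0,0],[0,0,0],[0,0,0],[0,0,0],[0,0,0]]}' 0
python3 -c "
from h import *
print(pan()[2])"
```

```text
t: 7.23
ee_pos: [590.7, -99.1, 167.6]
orientation: [-1.823, -2.01, -0.491]
ft_force: [-0.8, 0.3, 0.1]
width: 13.7
grasp_force: 30.0
[ 2.57618998 16.44029788 87.41409705]
```

```bash
python3 -m creep '{"delta_pos":[[0,-0.01,0],[0,-0.01,0],[0,-0.01,0],[0,-0.01,0],[0,-0.01,0],[0,-0.01,0],[0,-0.01,0],[0,-0.01,0],[0,-0.01,0],[0,-0.01,0],[0,-0.01,0],[0,-0.006,0],[0,0,0],[0,0,0]],"twist":[[0,0,0],[0,0,0],[0,0,0],[0,0,0],[0,0,0],[0,0,0],[0,0,0],[0,0,0],[0,0,0],[0,0,0],[0,0,0],[0,0,0],[0,0,0],[0,0,0]]}'
python3 -c "
from h import *
o,_,L=pan();print(L,o['ft_force']@Rp)"
python3 -m creep '{"delta_pos":[[0,-0.002,0],[0,-0.002,0],[0,-0.002,0],[0,-0.002,0],[0,0,0]],"twist":[[0,0,0],[0,0,0],[0,0,0],[0,0,0],[0,0,0]]}'
python3 -c "
from h import *
o,_,L=pan();print(L,o['ft_force']@Rp)"
```

```text
t: 8.4
ee_pos: [474.6, -110.3, 167.5]
orientation: [-1.823, -2.009, -0.491]
ft_force: [-1.1, -0.2, 5.8]
width: 14.0
grasp_force: 30.0
[  2.25419013 133.16423002  87.52117526] [2.78056653 1.11931508 5.04666581]
t: 8.82
ee_pos: [468.9, -110.9, 167.6]
orientation: [-1.825, -2.01, -0.495]
ft_force: [5.9, 4.3, 2.3]
width: 13.8
grasp_force: 30.0
[  2.22101717 138.82075646  87.5529924 ] [ 4.36302653 -6.31083219  0.16930424]
```

The guard is against its open stop. I'll release, back off and look at the dial.

```bash
python3 -m creep '{"delta_pos":[[0,0.001,0],[0,0.001,0],[0,0,0],[0,0,0],[0,0,0],[0,0,0],[0,0,0],[0,0,0]],"twist":[[0,0,0],[0,0,0],[0,0,0],[0,0,0],[0,0,0],[0,0,0],[0,0,0],[0,0,0]]}' 1
python3 -m creep '{"delta_pos":[[0,0,-0.02],[0,0,-0.02],[0,0,-0.02],[0,0,-0.03],[0,0,-0.03],[0,0,-0.03],[0,0,0]],"twist":[[0,0,0],[0,0,0],[0,0,0],[0,0,0],[0,0,0],[0,0,0],[0,0,0]]}'
python3 - <<'E'
from h import *
o,_,L=pan();print(L,o['qpos'])
# rectified panel view at height 50 (dial top), 4 px/mm: right = +desk y... drawn as seen from low front edge: up=+x, right=-y
out=[]
for n in("scene","top"):
    p,d=get_image(n);np.savez(n+"1.npz",p=p,d=d)
    H=50
    src=np.array([[x,y,H] for x,y in((60,60),(60,-60),(-60,-60),(-60,60))],float)
    q=proj(n,mid+src@Rp.T).astype(np.float32)
    Hm=cv2.getPerspectiveTransform(q,np.array([[0,0],[395,0],[395,395],[0,395]],np.float32))
    out.append(cv2.warpPerspective(p,Hm,(396,396),flags=cv2.INTER_CUBIC))
cv2.imwrite("pics/dial.png",cv2.convertScaleAbs(np.hstack(out)[:,:,::-1],alpha=1.5))
E
```

```text
t: 9.48
ee_pos: [469.3, -110.9, 167.3]
orientation: [-1.823, -2.01, -0.491]
ft_force: [0.1, -1.2, 0.7]
width: 63.4
grasp_force: 0.0
t: 10.07
ee_pos: [478.5, -188.8, 301.8]
orientation: [-1.829, -2.016, -0.494]
ft_force: [0.6, 0.2, 0.3]
width: 87.8
grasp_force: 0.0
[  1.34908495 136.49618982 243.06303119] [-0.6163593   0.35034451  1.68549782  0.39241077  1.46447608 -0.82762386]
```

View pics/dial.png

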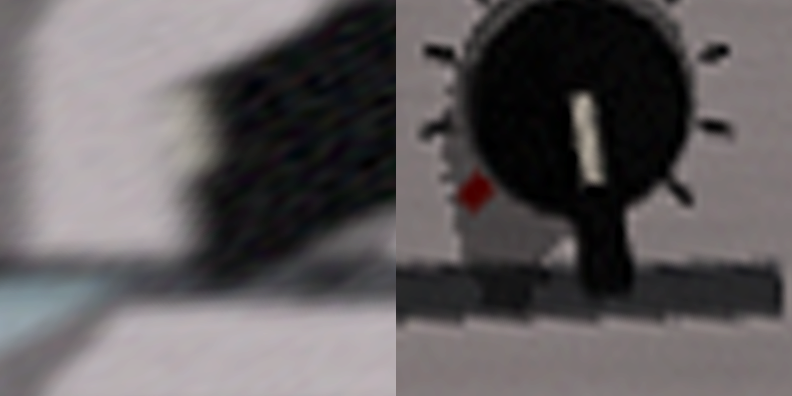

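The rectified top view shows the bar from (583,95), the white pointer end, to (605,290). It is centred on the axis to within 1.5 mm and points about 6° to the left of up-slope. Off is then about 130–145° anticlockwise, and the red mark is at (476,190).

Run:
```python
from h import *
f=np.load("top1.npz");p,d=f["p"],f["d"];W=cloud("top",d);L=(W-mid)@Rp
h=cv2.cvtColor(p,cv2.COLOR_RGB2HSV)
r=(p[...,0]>90)&(p[...,1]<60)&(abs(L[...,0])<60)&(abs(L[...,1])<60)
q=L[r].mean(0);print("red",r.sum(),q,"az deg",np.degrees(np.arctan2(q[1]+.8,q[0]-1.8)))
dk=(L[...,2]>44)&(L[...,2]<56)&(abs(L[...,0])<40)&(abs(L[...,1])<40);q=L[dk]
print("bar top",dk.sum(),q.mean(0),q.min(0),q.max(0))
c=q[:,:2]-q[:,:2].mean(0);w,V=np.linalg.eigh(c.T@c);print("bar az",np.degrees(np.arctan(V[1,1]/V[0,1])),np.sqrt(w/len(q)*12))
goto([1.8,-0.8,110],0.11,-1)
```

```text
red 0 [nan nan nan] az deg nan
bar top 139 [ 2.98055289  0.27035183 49.29847555] [-31.74225235 -10.8724302   44.02870586] [33.20291532 10.31014633 53.17928888]
bar az 7.994586834305328 [15.50028582 64.78030137]
L [1.8, -0.8, 110] flip -1 shift tool before turn [ -0.5 138.8 128.4] after turn [  15.3 -138.2  128.1] twist [ 1.1000e-01 -1.8000e-01  1.7395e+02] | 174.0<stdin>:5: RuntimeWarning: Mean of empty slice.
  ret = um.true_divide(
```

```bash
python3 -m creep '{"delta_pos":[[0,0.02,0],[0,0.02,0],[0,0.02,0],[0,0.02,0],[0,0.02,0],[0,0.02,0],[0,0.019,0],[0,0,0],[0,0,0],[0,0,0],[0,0,0],[0,0,0],[0,0,0],[0,0,0],[0,0,0],[0,0,0],[0,0,0]],"twist":[[0,0,0],[0,0,0],[0,0,0],[0,0,0],[0,0,0],[0,0,0],[0,0,6.5],[0,0,6.5],[0,0,6.5],[0,0,6.5],[0,0,6.5],[0,0,6.5],[0,0,6.5],[0,0,6.5],[0,0,6.5],[0,0,6.5],[0,0,0]]}'
python3 -m creep '{"delta_pos":[[0,0,0],[0,0,0],[0,0,0],[0,0,0],[0,0,0],[0,0,0],[0,0,0],[0,0,0],[0,0,0],[0,0,0],[0,0,0],[0,0,0],[0,0,0],[0,0,0],[0,0,0],[0,0,0],[0,0,0]],"twist":[[0,0,6.5],[0,0,6.5],[0,0,6.5],[0,0,6.5],[0,0,6.5],[0,0,6.5],[0,0,6.5],[0,0,6.5],[0,0,6.5],[0,0,6.5],[0,0,6.5],[0,0,6.5],[0,0,6.5],[0,0,6.5],[0,0,6.5],[0,0,6.5],[0,0,0]]}'
python3 -c "
from h import *
print(pan()[0]['qpos']);goto([2.2,-0.3,42],0.13,-1)"
```

```text
t: 11.58
ee_pos: [613.7, -171.1, 295.5]
orientation: [-2.53, -0.686, -0.117]
ft_force: [0.3, 0.7, -0.7]
width: 87.4
grasp_force: 0.0
t: 13.0
ee_pos: [614.0, -171.5, 296.2]
orientation: [-2.173, 1.621, 0.49]
ft_force: [0.0, -0.5, -0.2]
width: 88.0
grasp_force: 0.0
[-0.48389862  0.5240146   1.42718991  0.43366082  1.50452864  2.27042349]
L [2.2, -0.3, 42] flip -1 shift tool before turn [  0.8  -0.4 193.8] after turn [  0.5  -0.2 193.8] twist [0.08 0.1  3.74] | 3.7
```

```bash
python3 -m creep '{"delta_pos":[[0.0005,0,0.02],[0,0,0.02],[0,0,0.02],[0,0,0.02],[0,0,0.02],[0,0,0.02],[0,0,0.014],[0,0,0],[0,0,0]],"twist":[[0,0,3.7],[0,0,0],[0,0,0],[0,0,0],[0,0,0],[0,0,0],[0,0,0],[0,0,0],[0,0,0]]}'
python3 -c "
from h import *
print(pan()[0]['qpos']);goto([2.2,-0.3,42],0.13,-1)"
```

```text
t: 13.75
ee_pos: [607.9, -105.2, 180.4]
orientation: [-2.13, 1.691, 0.507]
ft_force: [0.1, 0.7, -0.6]
width: 87.8
grasp_force: 0.0
[-0.40033051  0.60382565  1.58401439  0.48090961  1.2600311   2.29123367]
L [2.2, -0.3, 42] flip -1 shift tool before turn [ 0.3 -0.3 60.3] after turn [ 0.2 -0.2 60.3] twist [0.1  0.09 0.31] | 0.3
```

```bash
python3 -m creep '{"delta_pos":[[0,0,0.015],[0,0,0.015],[0,0,0.015],[0,0,0.015],[0,0,0],[0,0,0]],"twist":[[0,0,0],[0,0,0],[0,0,0],[0,0,0],[0,0,0],[0,0,0]]}'
python3 -m creep '{"delta_pos":[[0,0,0],[0,0,0],[0,0,0],[0,0,0],[0,0,0],[0,0,0],[0,0,0],[0,0,0],[0,0,0],[0,0,0],[0,0,0],[0,0,0],[0,0,0],[0,0,0],[0,0,0],[0,0,0]],"twist":[[0,0,0],[0,0,0],[0,0,0],[0,0,0],[0,0,0],[0,0,0],[0,0,0],[0,0,0],[0,0,0],[0,0,0],[0,0,0],[0,0,0],[0,0,0],[0,0,0],[0,0,0],[0,0,0]]}' 0
python3 -c "
from h import *
o,_,L=pan();print(o['qpos'],L,o['moment']@Rp);goto([2.2,-0.3,42],0.13,-1)"
```

```text
t: 14.25
ee_pos: [606.0, -76.3, 129.8]
orientation: [-2.128, 1.693, 0.504]
ft_force: [0.4, 0.4, -0.2]
width: 87.9
grasp_force: 0.0
t: 15.58
ee_pos: [606.0, -76.0, 129.3]
orientation: [-2.126, 1.695, 0.504]
ft_force: [1.6, 1.6, -1.8]
width: 15.6
grasp_force: 30.0
[-0.36067747  0.65566431  1.63345091  0.51455602  1.15335315  2.27206263] [ 2.19243714 -0.92201369 43.41865992] [-0.23370066  0.08048475 -0.09415611]
L [2.2, -0.3, 42] flip -1 shift tool before turn [-0.1  0.6  1.4] after turn [-0.1  0.6  1.4] twist [-0.05  0.    0.1 ] | 0.1
```

```bash
python3 -m creep '{"delta_pos":[[0,0,0],[0,0,0],[0,0,0],[0,0,0],[0,0,0],[0,0,0],[0,0,0],[0,0,0],[0,0,0],[0,0,0],[0,0,0],[0,0,0],[0,0,0],[0,0,0],[0,0,0]],"twist":[[0,0,-4],[0,0,-4],[0,0,-4],[0,0,-4],[0,0,-4],[0,0,-4],[0,0,-4],[0,0,-4],[0,0,-4],[0,0,-4],[0,0,-4],[0,0,-4],[0,0,-4],[0,0,0],[0,0,0]]}'
python3 -c "
from h import *
o,M,L=pan();print(o['qpos'],L,o['ft_force']@Rp,o['moment']@Rp);goto([2.2,-0.3,42],0.13,-1)"
```

```text
t: 16.83
ee_pos: [605.0, -76.7, 128.9]
orientation: [-2.572, 0.576, 0.219]
ft_force: [-3.2, -4.4, -1.0]
width: 15.7
grasp_force: 30.0
[-0.36158111  0.65567146  1.6342563   0.5121856   1.15385746  1.36634652] [ 1.44860306  0.18701051 43.3984848 ] [-4.06705395  3.54772263  1.18196854] [0.74225413 0.95849948 0.08298315]
L [2.2, -0.3, 42] flip -1 shift tool before turn [ 0.  -0.9  1.4] after turn [-0.7 -0.6  1.4] twist [ 0.09  0.   51.99] | 52.0
```

```bash
python3 -m creep '{"delta_pos":[[0,0,0],[0,0,0],[0,0,0],[0,0,0],[0,0,0],[0,0,0],[0,0,0],[0,0,0],[0,0,0],[0,0,0],[0,0,0],[0,0,0],[0,0,0],[0,0,0],[0,0,0],[0,0,0],[0,0,0]],"twist":[[0,0,-4],[0,0,-4],[0,0,-4],[0,0,-4],[0,0,-4],[0,0,-4],[0,0,-4],[0,0,-4],[0,0,-4],[0,0,-4],[0,0,-4],[0,0,-4],[0,0,-4],[0,0,-4],[0,0,-4],[0,0,0],[0,0,0]]}'
python3 -c "
from h import *
o,M,L=pan();print(o['qpos'],L,o['ft_force']@Rp,o['moment']@Rp);goto([2.2,-0.3,42],0.13,-1)"
python3 -m creep '{"delta_pos":[[0,0,0],[0,0,0],[0,0,0],[0,0,0],[0,0,0],[0,0,0]],"twist":[[0,0,-2],[0,0,-2],[0,0,-2],[0,0,-2],[0,0,0],[0,0,0]]}'
python3 -c "
from h import *
o,M,L=pan();print(L,o['ft_force']@Rp,o['moment']@Rp);goto([2.2,-0.3,42],0.13,-1)"
```

```text
t: 18.25
ee_pos: [605.1, -78.0, 128.2]
orientation: [-2.509, -0.785, -0.145]
ft_force: [-3.1, -9.1, -5.6]
width: 16.1
grasp_force: 30.0
[-0.36253641  0.65638757  1.63396235  0.51015226  1.15164582  0.31931291] [-0.0728499   0.15382035 43.39190556] [-10.41517381   3.93683745  -0.45570018] [0.73991438 2.12061444 0.05229056]
L [2.2, -0.3, 42] flip -1 shift tool before turn [ 1.5 -1.8  1.4] after turn [-2.2 -0.7  1.4] twist [ 2.3000e-01 -6.0000e-02  1.1197e+02] | 112.0
t: 18.75
ee_pos: [605.3, -78.2, 128.1]
orientation: [-2.454, -0.96, -0.193]
ft_force: [-2.6, -9.6, -6.7]
width: 15.5
grasp_force: 30.0
[-2.64441334e-01  3.48725163e-02  4.34003190e+01] [-11.41128608   3.46465952  -1.15906893] [ 0.64884893  2.17011616 -0.01895604]
L [2.2, -0.3, 42] flip -1 shift tool before turn [ 1.8 -1.8  1.4] after turn [-2.4 -0.7  1.4] twist [ 2.6000e-01 -7.0000e-02  1.1996e+02] | 120.0
```

```bash
for i in 1 2; do python3 -m creep '{"delta_pos":[[0,0,0],[0,0,0],[0,0,0],[0,0,0],[0,0,0]],"twist":[[0,0,-2],[0,0,-2],[0,0,-1],[0,0,0],[0,0,0]]}' >/dev/null
python3 -c "
from h import *
o,M,L=pan();print(L,o['ft_force']@Rp,o['moment']@Rp);goto([2.2,-0.3,42],0.13,-1)"; done
```

```text
[-0.34703693 -0.06354684 43.40304162] [-11.92301292   2.90105082  -1.54423107] [ 0.65790178  2.29604476 -0.03581968]
L [2.2, -0.3, 42] flip -1 shift tool before turn [ 1.9 -1.7  1.4] after turn [-2.5 -0.6  1.4] twist [ 2.7000e-01 -8.0000e-02  1.2495e+02] | 125.0
[-0.27855076 -0.20892512 43.42125524] [-12.55544677   1.88193645  -0.36559997] [ 0.41160901  2.2778338  -0.83537867]
L [2.2, -0.3, 42] flip -1 shift tool before turn [ 1.9 -1.6  1.4] after turn [-2.4 -0.4  1.4] twist [ 2.3000e-01 -1.1000e-01  1.2984e+02] | 129.8
```

The axial moment jumped to −0.84 N m at 135° pointer azimuth, which is the off stop. I'll press slightly further, hold, then release and retreat.

```bash
python3 -m creep '{"delta_pos":[[0,0,0],[0,0,0],[0,0,0],[0,0,0],[0,0,0],[0,0,0],[0,0,0]],"twist":[[0,0,-1.5],[0,0,-1],[0,0,0],[0,0,0],[0,0,0],[0,0,0],[0,0,0]]}' >/dev/null
python3 -c "
from h import *
o,M,L=pan();print(o['ft_force']@Rp,o['moment']@Rp);goto([2.2,-0.3,42],0.13,-1)"
python3 -m creep '{"delta_pos":[[0,0,0],[0,0,0],[0,0,0],[0,0,0],[0,0,0],[0,0,0],[0,0,0],[0,0,0],[0,0,0]],"twist":[[0,0,0],[0,0,0],[0,0,0],[0,0,0],[0,0,0],[0,0,0],[0,0,0],[0,0,0],[0,0,0]]}' 1
python3 -m creep '{"delta_pos":[[0,0,-0.02],[0,0,-0.03],[0,0,-0.03],[0,0,-0.03],[0,0,-0.03],[0,0,0]],"twist":[[0,0,0],[0,0,0],[0,0,0],[0,0,0],[0,0,0],[0,0,0]]}'
python3 -c "
from h import *
print(pan()[0]['qpos'],pan()[2]);goto([2,136,150],0,1)
f={}
p,d=get_image('top');L=(cloud('top',d)-mid)@Rp
dk=(L[...,2]>44)&(L[...,2]<56)&(abs(L[...,0])<40)&(abs(L[...,1])<40);q=L[dk]
print('bar',dk.sum(),q.mean(0));c=q[:,:2]-q[:,:2].mean(0);w,V=np.linalg.eigh(c.T@c);print('bar az',np.degrees(np.arctan(V[1,1]/V[0,1])),np.sqrt(w/len(q)*12))
cv2.imwrite('pics/dial2.png',cv2.resize(p[140:300,280:420,::-1],None,fx=4,fy=3.7,interpolation=cv2.INTER_CUBIC))"
```

```text
[-11.53692497   0.46941691  -0.96130974] [ 0.29987162  2.0551629  -0.91356073]
L [2.2, -0.3, 42] flip -1 shift tool before turn [ 1.6 -1.6  1.4] after turn [-2.2 -0.1  1.4] twist [ 2.0000e-01 -1.3000e-01  1.3234e+02] | 132.3
t: 20.92
ee_pos: [605.8, -76.0, 129.3]
orientation: [-2.342, -1.229, -0.27]
ft_force: [-0.1, -0.2, -0.5]
width: 73.4
grasp_force: 0.0
t: 21.42
ee_pos: [614.9, -149.0, 256.0]
orientation: [-2.348, -1.232, -0.279]
ft_force: [1.1, -0.4, 0.6]
width: 87.9
grasp_force: 0.0
[-0.45496494  0.54407322  1.48894787  0.4483418   1.40781458  0.00776059] [  1.82013349  -2.96517216 189.87738792]
L [2, 136, 150] flip 1 shift tool before turn [ -88.9 -107.2   38.7] after turn [   0.2 -139.    39.9] twist [  0.55   0.09 -39.82] | 39.8
bar 151 [ 1.87729567  1.16464075 48.99993778]
bar az -45.62322313624442 [15.86427147 64.05544665]
```

View pics/dial2.png

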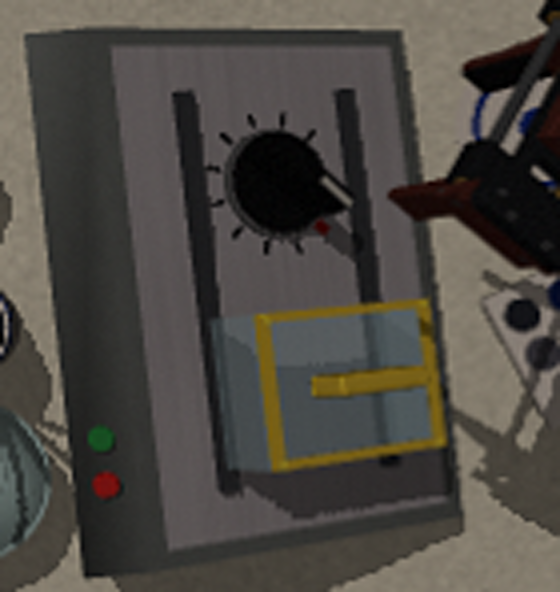

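The pointer now sits at the red mark (322,228), with a bar azimuth of 134.4°, so the dial is off. Back to the handle.

```bash
python3 -m creep '{"delta_pos":[[0,0,0],[0,0,0],[0,0,0],[0,0,0],[0,0,0],[0,0,0],[0,0,0],[0,0,0],[0,-0.02,0],[0,-0.02,0],[0,-0.02,0],[0,-0.02,0],[0,-0.02,0],[0,-0.02,0],[0,-0.02,0],[0,0,0],[0,0,0]],"twist":[[0,0,-5],[0,0,-5],[0,0,-5],[0,0,-5],[0,0,-5],[0,0,-5],[0,0,-5],[0,0,-4.8],[0,0,0],[0,0,0],[0,0,0],[0,0,0],[0,0,0],[0,0,0],[0,0,0],[0,0,0],[0,0,0]]}'
python3 -c "
from h import *
print(pan()[0]['qpos'],pan()[2]);goto([2.2,138,87],0,1)"
```

```text
t: 22.88
ee_pos: [472.2, -157.8, 250.0]
orientation: [-1.83, -2.0, -0.489]
ft_force: [1.1, -0.0, 0.6]
width: 87.5
grasp_force: 0.0
[-0.57840485  0.38437787  1.77214581  0.41359032  1.3505554  -0.83449618] [  2.72758122 139.94267222 182.45462713]
L [2.2, 138, 87] flip 1 shift tool before turn [-0.6  2.  95.5] after turn [-0.5  1.9 95.5] twist [-0.02 -0.07 -0.22] | 0.2
```

```bash
python3 -m creep '{"delta_pos":[[0,0.002,0.019],[0,0,0.019],[0,0,0.019],[0,0,0.019],[0,0,0.019],[0,0,0],[0,0,0]],"twist":[[0,0,0],[0,0,0],[0,0,0],[0,0,0],[0,0,0],[0,0,0],[0,0,0]]}'
python3 -m creep '{"delta_pos":[[0,0,0],[0,0,0],[0,0,0],[0,0,0],[0,0,0],[0,0,0],[0,0,0],[0,0,0],[0,0,0],[0,0,0],[0,0,0],[0,0,0],[0,0,0],[0,0,0],[0,0,0],[0,0,0]],"twist":[[0,0,0],[0,0,0],[0,0,0],[0,0,0],[0,0,0],[0,0,0],[0,0,0],[0,0,0],[0,0,0],[0,0,0],[0,0,0],[0,0,0],[0,0,0],[0,0,0],[0,0,0],[0,0,0]]}' 0
python3 -c "
from h import *
print(pan()[2]);goto([2.2,-1.5,87],0,1)"
```

```text
t: 23.47
ee_pos: [470.7, -110.2, 167.7]
orientation: [-1.827, -2.002, -0.488]
ft_force: [-0.3, -0.1, 0.0]
width: 88.3
grasp_force: 0.0
t: 24.8
ee_pos: [470.3, -110.8, 168.4]
orientation: [-1.829, -2.003, -0.489]
ft_force: [-1.2, -0.2, 0.3]
width: 13.4
grasp_force: 30.0
[  2.55844056 137.43966953  88.31832119]
L [2.2, -1.5, 87] flip 1 shift tool before turn [ -0.  138.9   1.3] after turn [ -0.4 138.9   1.3] twist [ 0.   -0.01 -0.14] | 0.1
```

```bash
python3 -m creep '{"delta_pos":[[0,0.009,0],[0,0.009,0],[0,0.009,0],[0,0.009,0],[0,0.009,0],[0,0.009,0],[0,0.009,0],[0,0.009,0],[0,0.009,0],[0,0.009,0],[0,0.009,0],[0,0.009,0],[0,0.009,0],[0,0.009,0],[0,0.006,0],[0,0,0],[0,0,0]],"twist":[[0,0,0],[0,0,0],[0,0,0],[0,0,0],[0,0,0],[0,0,0],[0,0,0],[0,0,0],[0,0,0],[0,0,0],[0,0,0],[0,0,0],[0,0,0],[0,0,0],[0,0,0],[0,0,0],[0,0,0]]}'
for i in 1 2; do python3 -m creep '{"delta_pos":[[0,0.002,0],[0,0.002,0],[0,0.001,0],[0,0,0],[0,0,0]],"twist":[[0,0,0],[0,0,0],[0,0,0],[0,0,0],[0,0,0]]}' >/dev/null
python3 -c "
from h import *
o,_,L=pan();print(L,o['ft_force']@Rp)"; done
```

```text
t: 26.22
ee_pos: [603.3, -98.2, 168.4]
orientation: [-1.829, -2.003, -0.491]
ft_force: [0.8, 5.7, 1.8]
width: 14.0
grasp_force: 30.0
[ 2.75648084 -0.45363603 88.18477141] [ 5.02746421  0.54394715 -2.21321126]
[ 2.76768626 -1.53707385 88.11399356] [ 6.7031233  17.41519056  8.29565815]
```

The guard is against its closed stop (17 N, 140 mm of travel). I'll ease off, release and retreat.

```bash
python3 -m creep '{"delta_pos":[[0,-0.002,0],[0,-0.001,0],[0,0,0]],"twist":[[0,0,0],[0,0,0],[0,0,0]]}'
python3 -m creep '{"delta_pos":[[0,0,0],[0,0,0],[0,0,0],[0,0,0],[0,0,0],[0,0,0],[0,0,0],[0,0,0],[0,0,0],[0,0,0],[0,0,0],[0,0,0]],"twist":[[0,0,0],[0,0,0],[0,0,0],[0,0,0],[0,0,0],[0,0,0],[0,0,0],[0,0,0],[0,0,0],[0,0,0],[0,0,0],[0,0,0]]}' 1
python3 -m creep '{"delta_pos":[[0,0,-0.02],[0,0,-0.02],[0,0,-0.03],[0,0,-0.03],[0,0,-0.03],[0,0,-0.02],[0,0,0],[0,0,0],[0,0,0],[0,0,0]],"twist":[[0,0,0],[0,0,0],[0,0,0],[0,0,0],[0,0,0],[0,0,0],[0,0,0],[0,0,0],[0,0,0],[0,0,0]]}'
python3 -c "
from h import *
p,d=get_image('top');L=(cloud('top',d)-mid)@Rp
h=cv2.cvtColor(p,cv2.COLOR_RGB2HSV)
y=(d>0)&(h[...,0]>18)&(h[...,0]<34)&(h[...,1]>130)&(h[...,2]>70)&(abs(L[...,0])<90)&(abs(L[...,1])<90)
q=L[y&(L[...,2]>48)&(L[...,2]<66)];print(len(q),np.percentile(q,3,0),np.percentile(q,97,0));q=L[y&(L[...,2]>82)];print(np.median(q,0))
cv2.imwrite('pics/end.png',p[...,::-1])"
```

```text
t: 27.3
ee_pos: [608.5, -97.7, 168.4]
orientation: [-1.828, -2.001, -0.489]
ft_force: [-5.7, 4.5, 3.8]
width: 14.5
grasp_force: 30.0
t: 28.3
ee_pos: [608.9, -98.3, 168.3]
orientation: [-1.83, -2.003, -0.489]
ft_force: [0.0, 0.7, -0.3]
width: 86.7
grasp_force: 0.0
t: 29.13
ee_pos: [615.0, -172.0, 296.4]
orientation: [-1.828, -2.0, -0.488]
ft_force: [0.2, -0.4, -0.3]
width: 87.9
grasp_force: 0.0
482 [-63.13799889 -49.32941295  58.34967135] [64.49134767 49.23530945 64.31664683]
[ 4.17091074 -0.39584857 93.04159182]
```

View pics/end.png

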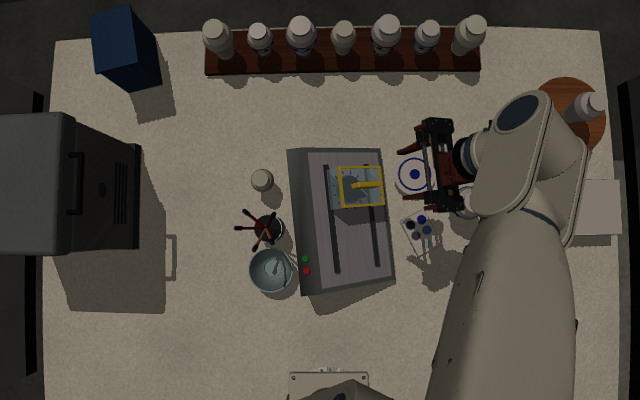

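The guard frame at (360,186) is centred over the dial at −49 to +49 mm. The arm is clear at (440,165) and the pottery stands as before. Handing in.

```bash
python3 -c "
from workcell import close_job
print(close_job())"
```

```text
the job is handed in; nothing more can be done
None
```

I handed the job in at about 29 s: the dial is at its off stop, the guard is closed over it against its stop, and the gripper has let go and is clear. I saw no pottery or painting things moved; no verdict came back.

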